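# Load the blow-off rack and blast the door rails clean

### The arm

A 6-joint arm with a two-finger parallel gripper is mounted at the origin on the work surface. World frame = base frame: x ahead of the robot, y to its left, z up, the work surface at z = 0. Lengths are in m, angles in rad, forces in N, time in s.
With the tool pointing down it reaches from about 0.35 to 0.8 m from the base axis. Payload 7.3 kg.
Tool frame: the origin (TCP) lies between the finger pads; the fingertips stand 25 mm ahead of it and the grasp point (between the pads) lies 6 mm ahead of it (r.tip_extent is the distance from the TCP to the fingertips, in m); z points along the fingers, y is the line along which they close (so a half turn about z gives the same grasp; the last joint's range is limited). The gripper opens to 85 mm and grips with 20 to 120 N. Pads are 22 mm wide; open, the fingers measure 114 mm over their backs; the gripper's body (76 mm by 85 mm) begins 54 mm behind the grasp point. The pads swing forward as they close: fully open they stand 13 mm farther back than shut.
Start: joints at [-1.246, 0.342, 1.524, -0, 1.275, -0.146], TCP at [0.238, -0.468, 0.256] pointing down, gripper open.
Joint ranges: [-2.53, 2.53], [-0.77, 2.02], [0.04, 2.7], [-1, 4.14], [0.28, 2.66], [-3.11, 3.11]. Speed limits (rad/s): [2.57, 2.57, 3.14, 3.14, 3.14, 3.14].

### API

Orientations are given as a unit quaternion [x, y, z, w].
In Python, from workcell import r, command_gripper, optics gives the robot as it stands. The module is installed in compiled form; this text tells all that it offers. Calls block until the motion is done:
- r.reach(position, orientation): joint-space move of the TCP to a pose.
- r.move_straight(position, orientation=None, speed=0.15, max_force=None): straight line of the TCP; orientation=None keeps the orientation; speed is the mean speed in m/s. With max_force (N) it stops when the force on the tool has changed by that much, and returns True; else False.
- r.movej(angles): joint-space move.
- command_gripper(opening, force=None): finger opening in m; force is the grip in N (None keeps the last); returns when the fingers have stopped.
- r.hold(seconds).
- r.solve_ik(position, orientation): joint angles nearest the present ones, or None.
- r.read_state(): the state.
- optics.get_image(name): name is "side" or "top"; returns (picture, depth): 420x560x3 uint8, red, green, blue; 420x560 float32, m along the optical axis (not along the pixel's ray), 0 where there is no reading.
- optics.camera_model(name): a dict with "K" (3x3 intrinsics, pixels), "R" (3x3) and "t" (3): a world point X has camera coordinates R X + t. Camera axes: x right, y down, z forward; pixel columns grow to the right and rows downward; lengths in m; the calibration is good to about 2 mm. A picture is of the moment at which its call begins. camera_model takes no time and is no camera call.
A pose or a line that the arm cannot do raises r.PlanningError and nothing moves.
- r.finish_job(): hands the job in; it is judged then, once.
The state is a dict: "time_s": time; "joint_positions": joint angles; "dq": joint speeds; "tau": joint torques, N m; "eef_pos": TCP position; "eef_rot": TCP orientation; "contact_force": force on the tool from outside, world axes, zero at the start; "torque": the same for the moment, N m; "grip_width": finger opening in m; "grip_force": force on a finger pad.
Only numpy, scipy, OpenCV 4.12 (cv2) and the standard library are available. Lean on these libraries where they do the work, as an engineer would, in place of code of your own. Each camera call takes 0.05 s, during which the arm holds its last target. There are 200 camera calls.

### The job

Lay the two oak door rails from the bench on the sloped steel rack, one on each tier, each flat across both arms, roughly centred, and slid down against its pair of stop pins; set them down gently. Then blow them off with the air gun in the bench bracket: squeeze its trigger right in for about a second and let it spring back. Leave the wax tin, the glue bottle and the block plane where they are.

Things in the scene. Friction and masses are not known exactly. Their poses are not given: they have to be found in the camera images.
- rail_a: Oak cabinet-door rail: body 190 x 56 x 20 mm, a stub tenon 12 x 40 x 6 mm at each end (214 mm overall), a groove 6 mm wide, 8 deep along one long edge; 0.11 to 0.23 kg. Starts flat on the bench, under rail_b. Origin at the body's centre; x along its length, y across its 56 mm width (groove at +y), z through its 20 mm. Either face may be up, either edge down the slope.
- rail_b: The second rail, identical to rail_a, same axes. It starts lying flat across the top of rail_a, the two crossing near their middles at 45 to 90 degrees. Either rail may go on either tier.
- rack: Fixed rack of dark flat bar bolted to the bench, 230 mm front to back, 160 mm wide, 135 mm high at the rear ends of its arms. Origin on the bench at its middle; x from its low front (towards the robot) to its high rear, z up. It may stand turned by up to 0.32 rad.
- arms: The rack's two parallel arms, steel bars with top edges 8 mm wide, 200 mm long, rising at 20 degrees, at y = -65 and +65 mm, open between. Each has two round stop pins, 8 mm across, 24 mm tall. Origin on the arms' top plane, midway between them, level with the lower pins' up-slope faces, 75 mm above the bench; x up the slope, y from arm to arm, z square to the slope. Arms end at x = 178 mm.
- tier_low (a point): Where a seated rail's centre lies on the lower tier: x = 28, y = 0, z = 10 mm in the frame of arms, the rail lying along that y with one long edge against the lower pins, whose up-slope faces are at x = 0.
- tier_high (a point): The same for the upper tier: x = 128, y = 0, z = 10 mm in the frame of arms; the upper pins' up-slope faces are at x = 100 mm.
- gun: Fixed air gun, clamped on its side in a grey bench bracket right of the rack, brass nozzle aimed at the rack. Origin on the bench by the post, z up. The black grip lies level along -x (to the robot), x = 0 to -110 mm, y = -13 to +13, 24 mm high, its middle 125 mm above the bench, open above and below. The clamped housing spans x = -2 to 45 mm, top at 142 mm. Nozzle tip: x = 46, y = 112 mm.
- trigger (a joint): The gun's steel lever trigger, a bar 72 mm long, 8 mm thick and 18 mm high along the +y face of the grip, at its mid height, free end towards -x. 0 = released, 0.2 rad = right in, at its stop. A spring returns it: 0.12 N m when released, 0.32 N m when right in (3 to 7 N at point squeeze).
- pivot (a point): The trigger's vertical hinge pin: x = -14, y = +19 mm in the gun's frame, 125 mm above the bench.
- squeeze (a point): Where to squeeze: x = -60, y = +5 mm in the gun's frame, 125 mm above the bench, midway between the grip's outer (-y) face and the outer (+y) face of the fully squeezed trigger, each 18 mm away. Released, the trigger's outer face is 27 mm away (30 mm at 11 mm nearer its free end). The grip does not give: only the trigger moves.
- tin: Round metal wax tin, 74 mm across, 40 mm high, on the bench near one end of rail_a. Bystander. Origin at the centre of its underside.
- glue: White glue bottle, 62 mm across, 200 mm tall, standing beyond the air gun. Bystander. Origin at the centre of its underside.
- plane: Small steel block plane, 155 x 46 mm, 50 mm high, on the bench before the rack. Bystander. Origin at the centre of its sole, x along its length.
Mind the look-alikes: they are no part of the job. Leave any purple look-alike of the rail_a alone. What is shaped like the rail_b but orange is not meant.

How it is judged:
By the outcome, as a careful person would: the job done as asked, in the order asked, and still so for the second after the job is handed in, with the robot touching nothing.
It also fails if it takes over 72 s, if anything falls off the work surface, if the arm or the gripper's body presses on something with over 40 N, if the wrist force passes 120 N, or if a joint passes its speed limit or range.

## Working session

There is one attempt and no reset: what is moved stays moved. The work goes in short steps, each a Python script; the robot and the scene stay as the last script left them, time stands still between calls to the robot, and variables do not carry over. Pictures are saved under pics/ and viewed, at most 10 in all, crops included, and the job is handed in when it is done.

```bash
mkdir -p pics
python3 - <<'E'
from workcell import r, optics
import cv2, numpy as np
for n in ("top","side"):
    p,d=optics.get_image(n); cv2.imwrite(f"pics/{n}0.png",p[:,:,::-1]); np.savez(f"{n}0.npz",p=p,d=d)
    m=optics.camera_model(n); print(n,np.round(m["K"],1).tolist(),np.round(m["R"],3).tolist(),np.round(m["t"],3), (-m["R"].T@m["t"]).round(3),(d==0).mean())
print(r.read_state()["time_s"],r.tip_extent,r.read_state()["eef_rot"])
E
```

```text
top [[479.0, 0.0, 279.1], [0.0, 479.0, 209.2], [0.0, 0.0, 1.0]] [[0.01, -1.0, -0.02], [-0.983, -0.006, -0.185], [0.185, 0.021, -0.983]] [-0.118  0.546  1.537] [ 0.254 -0.147  1.609] 0.00399234693877551
side [[403.5, 0.0, 284.1], [0.0, 403.5, 210.1], [0.0, 0.0, 1.0]] [[-0.708, -0.706, 0.018], [-0.506, 0.49, -0.709], [0.492, -0.511, -0.705]] [0.302 0.406 1.014] [-0.08   0.533  0.997] 0.003903061224489796
0.1 0.025 [ 9.72425650e-01  2.33212145e-01 -3.76153725e-05 -6.70077821e-04]
```

View pics/top0.png

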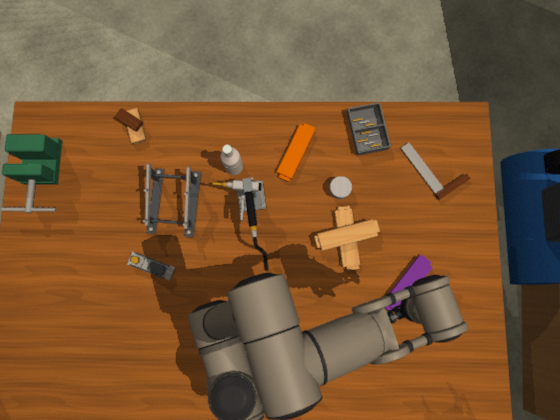

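View pics/side0.png

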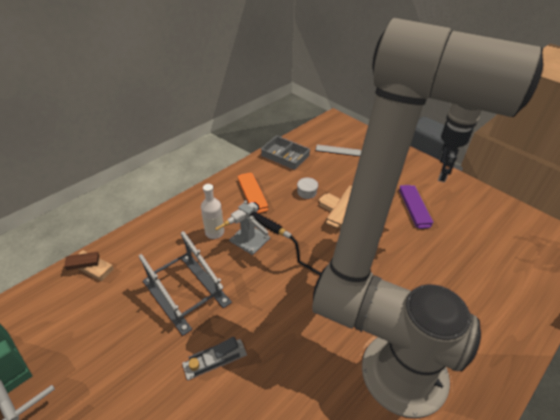

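Top view: the crossed rails are at about (347,237), rack (147–200,165–235), gun grip (250,205), tin (340,187), glue (231,158) and plane (150,266). The orange (296,152) and purple (410,280) pieces are decoys. The side view shows the rack at (185,280), and the base hides part of the rails.

```bash
cat > h.py <<'E'
import numpy as np, cv2
from workcell import optics
def cloud(n,d):
    m=optics.camera_model(n);K,R,t=m["K"],m["R"],m["t"]
    v,u=np.mgrid[:d.shape[0],:d.shape[1]]
    P=np.stack([(u-K[0,2])/K[0,0]*d,(v-K[1,2])/K[1,1]*d,d],-1)
    return (P-t)@R          # R^T (P-t)
def onplane(n,uv,z):
    m=optics.camera_model(n);C=-m["R"].T@m["t"]
    uv=np.atleast_2d(uv);D=np.c_[uv,np.ones(len(uv))]@np.linalg.inv(m["K"]).T@m["R"]
    return C+D*((z-C[2])/D[:,2])[:,None]
def project(n,X):
    m=optics.camera_model(n);p=(np.atleast_2d(X)@m["R"].T+m["t"])@m["K"].T
    return p[:,:2]/p[:,2:]
E
python3 - <<'E'
from h import *
a=np.load("top0.npz");p,d=a["p"],a["d"];W=cloud("top",d)
b=np.load("side0.npz");V=cloud("side",b["d"])
for nm,(u0,u1,v0,v1) in dict(rails=(308,388,198,275),rack=(138,208,158,242),gun=(205,275,140,275),tin=(325,355,172,202),plane=(122,180,245,285)).items():
    w=W[v0:v1,u0:u1].reshape(-1,3); 
    print(nm,"bench",np.median(w[w[:,2]<.01],0).round(4),np.std(w[w[:,2]<.008][:,2]).round(4),"zmax",w[:,2].max().round(3))
    print(np.histogram(w[:,2],bins=np.arange(0.006,.22,.01))[0])
hsv=cv2.cvtColor(p,cv2.COLOR_RGB2HSV)
print("hsv railB",hsv[238,340:360:5].tolist(),"railA",hsv[258,350].tolist(),"table",hsv[255,320].tolist())
c1=cv2.resize(p[140:270,130:280],None,fx=2.6,fy=2.6,interpolation=cv2.INTER_CUBIC)
c2=cv2.resize(b["p"][175:340,125:290],None,fx=2.4,fy=2.4,interpolation=cv2.INTER_CUBIC)
h=max(c1.shape[0],c2.shape[0]);im=np.zeros((h,c1.shape[1]+c2.shape[1],3),np.uint8);im[:c1.shape[0],:c1.shape[1]]=c1;im[:c2.shape[0],c1.shape[1]:]=c2
cv2.imwrite("pics/crop1.png",im[:,:,::-1]);print(im.shape)
E
```

```text
rails bench [ 0.4613 -0.3472 -0.0009] 0.0037 zmax 1.609
[329 564 312 757  18   0   0   0   0   0   0   0   0   0   0   0   0   0
   0   0   0]
rack bench [ 5.838e-01  2.542e-01 -3.000e-04] 0.0041 zmax 1.609
[669  64  76  17  65  89  69  99  87  89  81  62  59   3   0   0   0   0
   0   0   0]
gun bench [ 0.5408  0.0288 -0.0009] 0.0037 zmax 1.609
[489  38  15  23  19  16  23  24  20  22  38 118 525 381  40   7  10   3
  19  57   0]
tin bench [ 0.6441 -0.309  -0.0008] 0.0037 zmax 1.609
[ 26   4  90 282   6   0   0   0   0   0   0   0   0   0   0   0   0   0
   0   0   0]
plane bench [ 0.3687  0.3209 -0.0008] 0.0039 zmax 1.609
[158 134  89 116  62   1   0   0   0   0   0   0   0   0   0   0   0   0
   0   0   0]
hsv railB [[16, 151, 220], [17, 149, 221], [16, 151, 220], [15, 153, 217]] railA [17, 150, 220] table [14, 202, 148]
(396, 786, 3)
```

View pics/crop1.png

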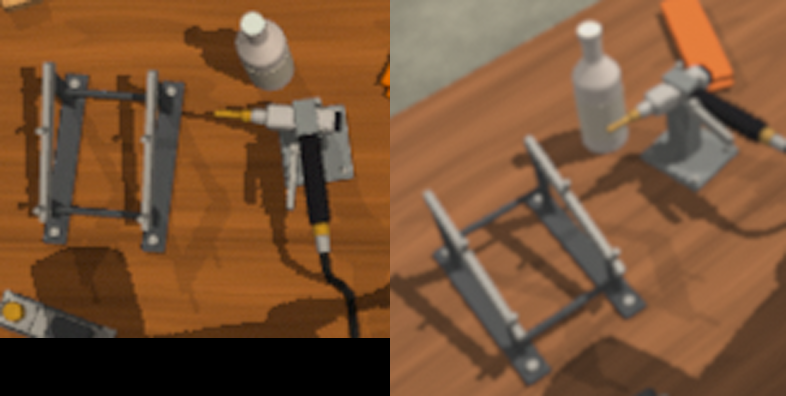

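Crop: the rack's light top edges run from about (47,62) to (40,220) on the left and (152,72) to (145,235) on the right. The gun's black grip is at (313,180), with the trigger bar left of it at (291,185) and the nozzle tip at (216,113). Next I measure these.

```bash
cat > meas.py <<'E'
from h import *
a=np.load("top0.npz");p,d=a["p"],a["d"];W=cloud("top",cv2.medianBlur(d,3));hsv=cv2.cvtColor(p,cv2.COLOR_RGB2HSV).astype(int)
H,S,V=hsv[...,0],hsv[...,1],hsv[...,2]
box=np.zeros(d.shape,bool);box[198:275,308:388]=1
oak=box&(V>160)&(S<180)
z=cv2.GaussianBlur(W[...,2].astype(np.float32),(5,5),1)
def pts(m):
    v,u=np.nonzero(m);return np.c_[u,v].astype(float)
B=oak&(z>.031)
B=cv2.morphologyEx(B.astype(np.uint8),cv2.MORPH_OPEN,np.ones((3,3)))>0
bw=onplane("top",pts(B),.04)[:,:2]
print("b rect(mm)",cv2.minAreaRect((bw*1000).astype(np.float32)),"mean",bw.mean(0),"n",len(bw))
A=oak&(z<.028)&(z>.006)&~(cv2.dilate(B.astype(np.uint8),np.ones((7,7)))>0)
aw=onplane("top",pts(A),.02)[:,:2]
print("a rect",cv2.minAreaRect((aw*1000).astype(np.float32)),"mean",aw.mean(0),len(aw))
u=pts(oak);print("oak area px",len(u))
# rack arms
from scipy.optimize import least_squares
for n,dd,(u0,u1,v0,v1) in (("top",d,(138,208,158,242)),("side",np.load("side0.npz")["d"],(130,235,225,335))):
    q=cloud(n,dd)[v0:v1,u0:u1].reshape(-1,3);im=(p if n=="top" else np.load("side0.npz")["p"])[v0:v1,u0:u1].reshape(-1,3).astype(int)
    sat=im.max(1)-im.min(1)
    k=(q[:,2]>.066)&(q[:,2]<.15)&(sat<35)&(im.max(1)>95)
    q=q[k]
    def res(s,sep=False):
        c,sn=np.cos(s[2]),np.sin(s[2]);D=q[:,:2]-s[:2];x=c*D[:,0]+sn*D[:,1];y=-sn*D[:,0]+c*D[:,1]
        e=np.r_[abs(y)-.065, (q[:,2]-.075-np.tan(np.radians(20))*x)*np.cos(.35)]
        return (x,y,e) if sep else e
    s=least_squares(res,[.55,.23,0.],loss="soft_l1",f_scale=.004).x;x,y,e=res(s,True)
    print(n,"arms origin",s.round(4),"n",len(q),"x/cos range",np.percentile(x/np.cos(np.radians(20)),[1,99]).round(3),"rms",np.std(e[:len(q)]).round(4),np.std(e[len(q):]).round(4))
# gun
g=np.zeros(d.shape,bool);g[185:236,236:266]=1
blk=g&(V<60)&(z>.115)&(z<.155)
c=onplane("top",pts(blk),.137)[:,:2];print("grip rect",cv2.minAreaRect((c*1000).astype(np.float32)),c.mean(0),len(c),"zmed",np.median(W[...,2][blk]))
gp=c-c.mean(0);ang=np.linalg.svd(gp,full_matrices=False)[2][0];ang*=np.sign(ang[0]);print("grip dir yaw",np.arctan2(ang[1],ang[0]))
br=np.zeros(d.shape,bool);br[175:195,205:240]=1
brm=br&(S>120)&(H>17)&(H<35)&(V>100)&(z>.06);bp=pts(brm);print("nozzle px",bp.min(0),bp.max(0),onplane("top",bp[bp[:,0].argmin()],.125),len(bp))
t=np.zeros(d.shape,bool);t[170:205,322:358]=1;m=t&(z>.03);q=onplane("top",pts(m),.04);print("tin",q.mean(0),np.ptp(q,0))
E
python3 meas.py
```

```text
b rect(mm) ((465.5452575683594, -341.9584045410156), (55.572689056396484, 195.8810577392578), 16.68870735168457) mean [ 0.4647809  -0.34053751] n 922
a rect ((452.739013671875, -301.551513671875), (211.65695190429688, 136.05743408203125), 7.7924909591674805) mean [ 0.45227202 -0.34081723] 640
oak area px 1818
top arms origin [ 0.506   0.2532 -0.0737] n 353 x/cos range [-0.021  0.176] rms 0.0029 0.008
side arms origin [ 0.5105  0.2573 -0.0735] n 573 x/cos range [-0.026  0.168] rms 0.0088 0.0092
grip rect ((545.2926025390625, -25.361177444458008), (44.88663864135742, 130.46923828125), 83.46965026855469) [ 0.53616023 -0.02611016] 244 zmed 0.13525682328367733
grip dir yaw 0.08485483670866165
nozzle px [215. 183.] [226. 186.] [[0.61635869 0.09050354 0.125     ]] 33
tin [ 0.62553049 -0.31938724  0.04      ] [0.06211265 0.06394223 0.        ]
```

```bash
cat >> h.py <<'E'
from workcell import r, command_gripper
from scipy.spatial.transform import Rotation as Ro
def quat(y,z):
    z=np.array(z,float);z/=np.linalg.norm(z);y=np.array(y,float);y-=z*(y@z);y/=np.linalg.norm(y)
    return Ro.from_matrix(np.c_[np.cross(y,z),y,z]).as_quat()
AO=np.array([.506,.2535,.075]);YAW=-.0737
AR=Ro.from_euler("ZY",[YAW,-np.radians(20)]).as_matrix()   # arms axes
def arm(x,y,z): return AO+AR@np.array([x,y,z])
QR=quat(AR[:,0],-AR[:,2])
def down(a): return quat([np.cos(a),np.sin(a),0],[0,0,-1])
def S(tag=""):
    s=r.read_state();print(tag,"t",round(s["time_s"],2),"p",np.round(s["eef_pos"],4),"F",np.round(s["contact_force"],1),"w",round(s["grip_width"],4),"gf",np.round(s["grip_force"],1));return s
E
python3 - <<'E'
from h import *
a=np.load("top0.npz");p,d=a["p"],a["d"];V=p.max(2)
g=np.zeros(d.shape,np.uint8);g[180:240,240:265]=(V<60)[180:240,240:265]
n,l,st,ce=cv2.connectedComponentsWithStats(g)
print(st[1:].tolist())
z=cloud("top",cv2.medianBlur(d,5))[...,2]
for v in range(184,240,4):
    u=np.nonzero(g[v])[0]
    if len(u): print(v,u.min(),u.max(),onplane("top",[[u.min()-.5,v],[u.max()+.5,v]],.137)[:,:2].round(4).tolist(),np.median(z[v,u]).round(3))
s=r.read_state()["joint_positions"]
for nm,P,Q in (("b",[.4655,-.341,.049],down(np.radians(16.7))),("b up",[.4655,-.341,.33],down(np.radians(16.7))),("rackhi",arm(.136,0,.031),QR),("hi up",arm(.136,0,.031)+[0,0,.2],QR),("low",arm(.036,0,.031),QR),("low up",arm(.036,0,.031)+[0,0,.2],QR)):
    j=r.solve_ik(P,Q);print(nm,np.round(P,3),None if j is None else np.round(j,2))
E
```

```text
[[259, 183, 2, 7, 14], [244, 191, 13, 35, 274], [253, 237, 3, 3, 8]]
184 259 260 [[0.6109, -0.0494], [0.6109, -0.0558]] 0.132
188 259 260 [[0.5979, -0.0497], [0.5979, -0.056]] 0.13
192 245 251 [[0.5847, -0.0057], [0.5848, -0.0278]] 0.136
196 246 253 [[0.5718, -0.0092], [0.572, -0.0344]] 0.135
200 246 253 [[0.559, -0.0095], [0.5591, -0.0346]] 0.135
204 246 253 [[0.5462, -0.0097], [0.5463, -0.0349]] 0.136
208 247 254 [[0.5334, -0.0132], [0.5336, -0.0383]] 0.136
212 247 254 [[0.5207, -0.0135], [0.5208, -0.0385]] 0.135
216 248 255 [[0.508, -0.0169], [0.5082, -0.0419]] 0.134
220 248 255 [[0.4953, -0.0172], [0.4955, -0.0421]] 0.135
224 249 256 [[0.4828, -0.0206], [0.4829, -0.0455]] 0.134
b [ 0.466 -0.341  0.049] [-0.77  0.67  1.61 -0.    0.86 -1.06]
b up [ 0.466 -0.341  0.33 ] [-0.77  0.4   1.24 -0.    1.51 -1.06]
rackhi [0.623 0.245 0.151] [ 0.32  0.56  1.53 -0.2   0.74  0.51]
hi up [0.623 0.245 0.351] [ 0.32  0.41  1.22 -0.14  1.2   0.42]
low [0.529 0.252 0.116] [ 0.39  0.49  1.79 -0.29  0.57  0.68]
low up [0.529 0.252 0.316] [ 0.39  0.27  1.51 -0.18  1.06  0.53]
```

```bash
cat >> h.py <<'E'
def place(x,off):
    """held rail (centre off m ahead of the TCP) to tier at arms x, then seat it"""
    T=lambda dx,dz: arm(x+dx,0,.010+off+dz)
    r.reach(T(.009,0)+[0,0,.2],QR)
    r.move_straight(T(.009,.02),QR,speed=.2);S("above")
    print("touch",r.move_straight(T(.009,-.008),QR,speed=.025,max_force=3));s=S("down")
    return np.array(s["eef_pos"])
def release_seat():
    s=r.read_state();P=np.array(s["eef_pos"])
    command_gripper(.072);S("released")
    print("seat",r.move_straight(P-AR[:,0]*.028,QR,speed=.03,max_force=5));S("seated")
    P2=np.array(r.read_state()["eef_pos"])
    r.move_straight(P2+AR[:,0]*.006,QR,speed=.05)
    r.move_straight(P2+AR[:,0]*.006+AR[:,2]*.08,QR,speed=.2)
E
python3 - <<'E'
from h import *
a=np.radians(16.7);P=np.array([.4655,-.341,.049])
r.reach(P+[0,0,.08],down(a));S()
print(r.move_straight(P,down(a),speed=.1,max_force=8));S("at b")
command_gripper(.04,40);S("grip")
r.move_straight(P+[0,0,.27],down(a),speed=.25);S("lift")
np.savez("b.npz",off=.019)
pos=place(.128,.019)
p,d=optics.get_image("top");np.savez("top1.npz",p=p,d=d);q,e=optics.get_image("side")
im=np.hstack([cv2.resize(p[140:280,130:400],(540,280)),cv2.resize(q[180:340,125:255],(228,280))]);cv2.imwrite("pics/c2.png",im[:,:,::-1])
E
```

```text
t 1.22 p [ 0.4652 -0.3417  0.1294] F [-0.2  0.6  0.5] w 0.0857 gf 0.0
False
at b t 2.17 p [ 0.4658 -0.3414  0.0496] F [-0.8 -0.1  0.2] w 0.0852 gf 0.0
grip t 2.56 p [ 0.4659 -0.3413  0.0499] F [0.1 0.6 6.2] w 0.0549 gf 42.5
lift t 3.79 p [ 0.4651 -0.3406  0.3174] F [-0.5  0.3 -2. ] w 0.0546 gf 42.3
above t 7.03 p [0.6185 0.2453 0.1693] F [ 0.2 -0.6 -0.8] w 0.0547 gf 42.3
touch True
down t 7.78 p [0.6238 0.2447 0.1504] F [-1.4 -0.3  4.8] w 0.055 gf 43.2
```

View pics/c2.png

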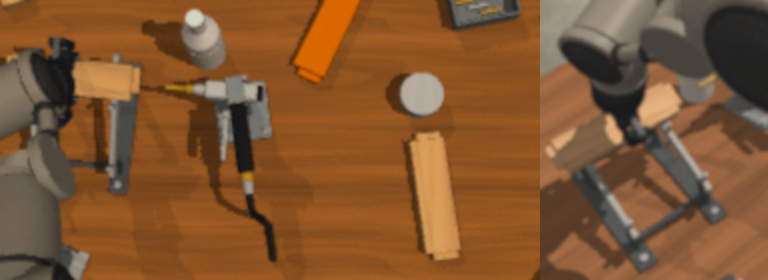

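The top crop shows rail_b held over the upper tier and rail_a alone at crop (433,195). Both are clear of the other parts. I seat rail_b and measure rail_a.

Run:
```python
from h import *
release_seat()
p,d=optics.get_image("top");np.savez("top1b.npz",p=p,d=d)
s=r.read_state();print("TCP local",AR.T@(np.array(s["eef_pos"])-AO))
p=np.load("top1.npz")["p"]
h=cv2.cvtColor(p,cv2.COLOR_RGB2HSV);m=(h[...,2]>160)&(h[...,1]<180);b=np.zeros_like(m);b[195:280,310:385]=1
m=cv2.morphologyEx((m&b).astype(np.uint8),cv2.MORPH_OPEN,np.ones((3,3)))
v,u=np.nonzero(m);w=onplane("top",np.c_[u,v],.02)[:,:2]
print("a rect",cv2.minAreaRect((w*1000).astype(np.float32)),w.mean(0),len(w))
```

```text
released t 8.19 p [0.623  0.2445 0.149 ] F [0.1 0.  0.7] w 0.0721 gf 0.0
seat True
seated t 8.82 p [0.6063 0.246  0.1439] F [1.9 0.3 1.6] w 0.0722 gf 1.5
TCP local [ 0.12305623 -0.00037718  0.1089756 ]
a rect ((457.9388427734375, -340.8235168457031), (212.09519958496094, 56.872100830078125), 7.5662736892700195) [ 0.45725898 -0.34088269] 1046
```

Run:
```python
from h import *
a=np.radians(7.57-90);P=np.array([.4577,-.3408,.029])
s=r.read_state();r.move_straight(np.array(s["eef_pos"])+[0,0,.11],QR,speed=.25)
command_gripper(.085)
r.reach(P+[0,0,.12],down(a));S()
print(r.move_straight(P,down(a),speed=.12,max_force=8));S("at a")
command_gripper(.04,40);S("grip")
r.move_straight(P+[0,0,.29],down(a),speed=.25);S("lift")
place(.025,.019); release_seat()
s=S();r.move_straight(np.array(s["eef_pos"])+[0,0,.15],QR,speed=.25);r.reach([.47,-.03,.30],down(.125+np.pi/2-np.pi))
S()
p,d=optics.get_image("top");np.savez("top2.npz",p=p,d=d);q,e=optics.get_image("side");np.savez("side2.npz",p=q,d=e)
im=np.hstack([cv2.resize(p[140:280,120:280],(480,420)),cv2.resize(q[210:340,125:230],(320,420))]);cv2.imwrite("pics/c3.png",im[:,:,::-1])
```

```text
t 12.82 p [ 0.4583 -0.3402  0.1493] F [ 0.7 -0.4  0.5] w 0.0849 gf 0.0
False
at a t 13.97 p [ 0.4581 -0.3411  0.0297] F [ 0.1 -0.5 -0. ] w 0.0849 gf 0.0
grip t 14.36 p [ 0.458  -0.3411  0.0299] F [-0.8  0.9  5.1] w 0.0544 gf 42.8
lift t 15.67 p [ 0.4573 -0.3404  0.3174] F [-0.2  0.3 -2.4] w 0.0547 gf 42.7
above t 18.87 p [0.522  0.2525 0.1338] F [ 0.5  0.2 -1.3] w 0.0547 gf 42.7
touch True
down t 19.62 p [0.5274 0.2519 0.1153] F [-2.4  0.2  5.6] w 0.055 gf 43.5
released t 19.93 p [0.5266 0.2516 0.1142] F [-0.2 -0.6 -0.4] w 0.0724 gf 0.0
seat True
seated t 20.52 p [0.5126 0.253  0.1098] F [2.6 0.4 1.6] w 0.072 gf 1.6
 t 21.35 p [0.4906 0.2545 0.1866] F [-0.  -0.2 -0.6] w 0.072 gf 0.0
 t 23.21 p [ 0.47   -0.0293  0.2996] F [-0.1 -0.3  0.2] w 0.0724 gf 0.0
```

View pics/c3.png

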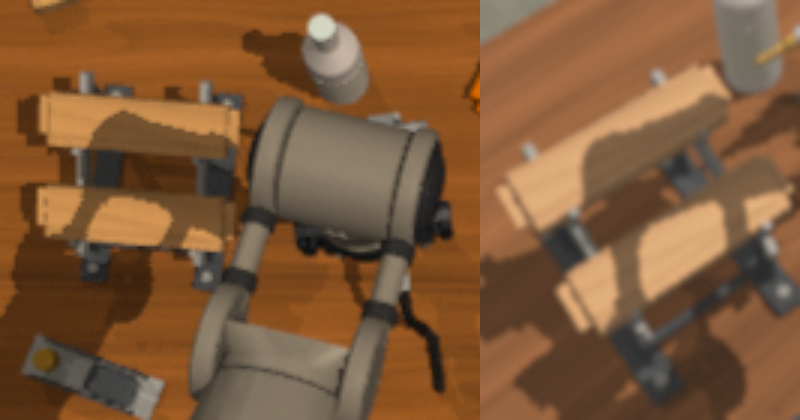

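Both rails lie across both arms. In the top half of the crop they are at about (140,120) and (138,215). The two seated finger positions differ by exactly 100 mm, the tier pitch, so both are on their pins. I check centring and squareness numerically, then probe the gun grip.

Run:
```python
from h import *
AO2=AO-AR[:,0]*.003
for n in ("top","side"):
    d=np.load(n+"2.npz")["d"];p=np.load(n+"2.npz")["p"].astype(int)
    L=(cloud(n,cv2.medianBlur(d,5))-AO2)@AR
    oak=(p[...,0]-p[...,2]>40)
    for lo,hi in ((-.01,.075),(.085,.175)):
        m=oak&(abs(L[...,2]-.02)<.011)&(L[...,0]>lo)&(L[...,0]<hi)&(abs(L[...,1])<.13)
        q=L[m];R=cv2.minAreaRect((q[:,:2]*1000).astype(np.float32));k=np.polyfit(q[:,1],q[:,0],1)
        print(n,len(q),"mean",(q.mean(0)*1000).round(1),"slope",k[0].round(4),"y range",(np.percentile(q[:,1],[1,99])*1000).round(0))
psi=.125;GO=np.array([.587,-.020,0]);GR=Ro.from_euler("z",psi).as_matrix()
G=lambda x,y,z:GO+GR@np.array([x,y,z])
Q=down(psi-np.pi/2)
for P in (G(-.06,.005,.131),G(-.06,.005,.25)): print(np.round(P,4),np.round(r.solve_ik(P,Q),2))
```

```text
top 1116 mean [29.1 -0.9 18.5] slope 0.0026 y range [-102.  103.]
top 1134 mean [128.9  -0.4  18.7] slope -0.0068 y range [-101.  103.]
side 1657 mean [25.6  8.5 18.9] slope 0.0065 y range [-99. 106.]
side 1574 mean [125.3   8.8  18.8] slope 0.0024 y range [-100.  106.]
[ 0.5268 -0.0225  0.131 ] [-0.19  0.48  1.69 -0.    0.97  1.26]
[ 0.5268 -0.0225  0.25  ] [-0.19  0.35  1.53 -0.    1.26  1.26]
```

```bash
cat >> h.py <<'E'
psi=.125;GO=np.array([.587,-.020,0]);GR=Ro.from_euler("z",psi).as_matrix()
G=lambda x,y,z:GO+GR@np.array([x,y,z])
QG=down(psi-np.pi/2)
E
python3 - <<'E'
from h import *
command_gripper(.085)
r.reach(G(-.06,.005,.22),QG)
print(r.move_straight(G(-.06,.005,.128),QG,speed=.1,max_force=4));S("in")
print("probe",r.move_straight(G(-.06,.040,.128),QG,speed=.03,max_force=2.5));s=S("touch")
print("local",GR.T@(np.array(s["eef_pos"])-GO),"centre should be at y",(GR.T@(np.array(s["eef_pos"])-GO))[1]-s["grip_width"]/2+.018)
E
```

```text
False
in t 25.14 p [ 0.5273 -0.0226  0.1288] F [0.5 0.1 0.3] w 0.0849 gf 0.0
probe True
touch t 25.98 p [0.5235 0.0029 0.1278] F [-0.9 -3.4  2. ] w 0.0854 gf 1.5
local [-0.06013447  0.03063449  0.12776521] centre should be at y 0.005935052265440392
```

Run:
```python
from h import *
r.move_straight(G(-.06,.0056,.128),QG,speed=.06);S("centre")
command_gripper(.030,30);s=S("squeezed");f=GR.T@np.array(s["contact_force"]);print("Fgun",f)
if s["grip_width"]>.0375:
    y=.0056+np.sign(f[1])*(s["grip_width"]-.036)/2
    r.move_straight(G(-.06,y,.128),QG,speed=.02,max_force=25);S("adj")
for i in range(2):
    r.hold(.45);S("hold")
command_gripper(.085);S("open")
```

```text
centre t 26.54 p [ 0.5267 -0.0222  0.1279] F [-0.2  0.5  0.1] w 0.0851 gf 0.0
squeezed t 27.06 p [ 0.5265 -0.0216  0.1283] F [-3.3  2.4  5.4] w 0.0354 gf 31.3
Fgun [-2.99755439  2.79950569  5.3974457 ]
hold t 27.51 p [ 0.5265 -0.0216  0.1283] F [-2.3  2.4  6.1] w 0.0354 gf 31.3
hold t 27.96 p [ 0.5265 -0.0216  0.1283] F [-3.6  3.   5. ] w 0.0354 gf 31.3
open t 28.5 p [ 0.5269 -0.0222  0.128 ] F [ 0.2 -0.  -0.3] w 0.0853 gf 0.0
```

The grip width stopped at 35.4 mm, so the trigger went fully in. It was held for about 1 s. I retreat and check.

Run:
```python
from h import *
r.move_straight(G(-.06,.0056,.25),QG,speed=.2)
r.reach([.40,-.30,.35],down(-1.0));S()
p,d=optics.get_image("top");q,e=optics.get_image("side")
im=np.hstack([cv2.resize(p[140:280,120:280],(480,420)),cv2.resize(q[180:340,125:245],(315,420))]);cv2.imwrite("pics/c4.png",im[:,:,::-1])
```

```text
t 30.48 p [ 0.4003 -0.2994  0.3491] F [0.5 0.8 0.2] w 0.0847 gf 0.0
```

View pics/c4.png

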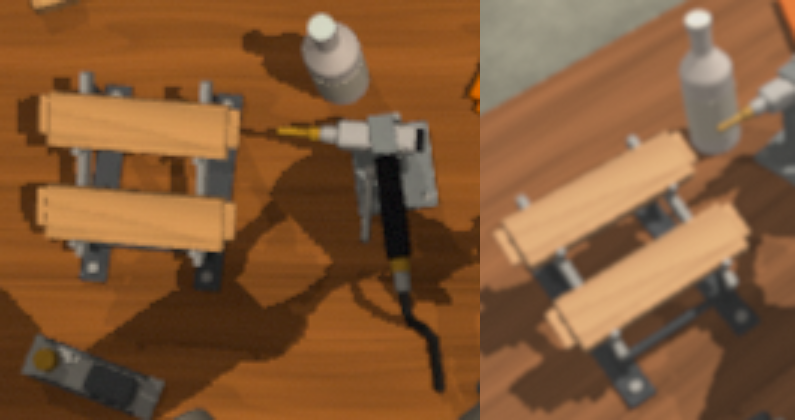

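The picture shows both rails seated square on their tiers (crop (140,125) and (138,217)). The trigger has sprung back (crop (365,205)), and the glue bottle and plane are where they were.

```bash
python3 -c "
from workcell import r
print(r.finish_job())"
```

```text
the job is handed in; nothing more can be done
None
```

I handed the job in at about 30 s: both rails seated flat against their pins, one per tier, then the air gun trigger squeezed right in for about a second and released; the tin, glue bottle and plane were not touched.

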